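# Mesh the lime reamer on the bar juicer and press to start

### The arm

A 6-joint arm with a two-finger parallel gripper is mounted at the origin on the work surface. World frame = base frame: x ahead of the robot, y to its left, z up, the work surface at z = 0. Lengths are in m, angles in rad, forces in N, time in s.
With the tool pointing down it reaches from about 0.275 to 0.825 m from the base axis. Payload 4.9 kg.
Tool frame: the origin (TCP) lies where the fingers leave the gripper's body, on its centre line; the fingertips stand 73 mm ahead of it and the grasp point (between the pads) lies 54 mm ahead of it; y points along the fingers, z is the direction in which the jaws open and shut, and the axes are right-handed (so a half turn about y gives the same grasp; the last joint's range is limited). The gripper opens to 85 mm and grips with 20 to 120 N. Pads are 22 mm wide; open, the fingers measure 114 mm over their backs; the gripper's body (76 mm by 85 mm) begins 54 mm behind the grasp point. The pads swing forward as they close: fully open they stand 13 mm farther back than shut.
Start: joints at [1.176, 0.326, -0.193, 1.052, 0, 1.437], TCP at [0.142, 0.531, 0.304] pointing down, gripper open.
Joint ranges: [-2.65, 2.65], [-0.97, 1.79], [-1.3, 1.35], [-1.93, 2.1], [-1.47, 1.37], [-3.14, 3.14]. Speed limits (rad/s): [2.57, 2.57, 3.14, 3.14, 3.14, 3.14].

### API

Orientations are given as a unit quaternion [x, y, z, w].
In Python, from plant import * gives the robot as it stands.
- The arm moves only by the tool servo_tool, never from a script. Its arguments are lists of equal length, an entry for each row: "offset": the shift along the tool's x, y, z in m, a list of three; "angular": the turn, a rotation vector about the tool's x, y, z in degrees, a list of three. A call has 1 to 20 rows; each row shifts and turns the pose as measured when the row begins, along the tool's axes as they then stand; what a row does not reach is not made up. A row lasts 1/8 s, in which the tool goes at most 62.5 mm and 10.7 degrees, less where a joint would pass 70% of its speed; a pose out of reach is approached as far as the arm can. A call with a gripper value outside its range is refused whole. "claw" is the opening, from -1 (shut) to 1 (fully open), set as the call begins (left out, the last holds). The fingers move at their own pace and stop on an object; "squeeze" is the grip in N (left out, the last holds). Time passes only in rows, so rows that do not move let the fingers close. It gives the time, the measured TCP pose, the force and the opening at its end, in the units of the state.
- state(): the state, without advancing time (a new reading comes with each control period).
- read_camera(name): name is "side" or "top"; returns (picture, depth): 480x640x3 uint8, red, green, blue; 480x640 float32, m along the optical axis (not along the pixel's ray), 0 where there is no reading.
- camera_params(name): a dict with "fx", "fy", "cx", "cy" (pixels), "R" (3x3) and "t" (3): a world point X has camera coordinates R X + t. Camera axes: x right, y down, z forward; pixel columns grow to the right and rows downward; lengths in m; the calibration is good to about 2 mm. A picture is of the moment at which its call begins. camera_params takes no time and is no camera call.
- job_done(): hands the job in, once; it reports no verdict.
Trained networks look in the newest picture that a camera, given by its name, has taken for a name from the list of things; names that differ only in an ending like _2 or _b are one class to them, and where a whole thing is asked for, a point or a joint stands for the part that bears it (a point fixed in the world has none). Each returns a list of dicts, best first, with "conf" (0 to 1); they miss things now and then, are a little off and sometimes report something else, mostly with a low value. They report only what shows in the picture. A call takes as long as a camera call. They do not tell look-alikes from the thing itself.
- spot_in(camera, label): "at" ([x, y, z] in m, in the coordinates of the camera as it stood for that picture, good to about 4 mm: the middle of the surface that is visible of it).
- silhouettes(camera, label): "pixels" (480x640 bool, what is visible of it).
The state is a dict: "t": time; "joints": joint angles; "dq": joint speeds; "tau": joint torques, N m; "ee_pos": TCP position; "orientation": TCP orientation; "wrist_force": force on the tool from outside, world axes, zero at the start; "ft_torque": the same for the moment, N m; "gripper_width": opening from 0.0 (shut) to 1.0 (fully open).
Only numpy, scipy, OpenCV 4.12 (cv2) and the standard library are available. Lean on these libraries where they do the work, as an engineer would, in place of code of your own. Each camera call takes 0.05 s, during which the arm holds its last target.

### The job

Fit the small green lime reamer onto the juicer: pick it up from the drip tray, turn it until its cross-shaped socket meshes with the cross-shaped drive key, and slide it fully home. Then keep pressing it straight down against the drive spring, right down, and finish while still gripping and pressing it: do not let go. Leave the big orange reamer, pint glass, jigger and shaker tin where they are.

Things in the scene. Friction and masses are not known exactly. Their poses are not given: they have to be found in the camera images.
- lime_reamer: Small green citrus reamer, loose, 56 to 112 g, upright on the tray. Square collar 44 x 44 mm, flat sides, 0 to 35 mm up (grip it there), then a ribbed dome to 65 mm. Underneath a cross socket 25 mm deep: two slots 8 mm wide along its x and y axes, open as 8 mm notches in the middle of each side. Same every quarter turn. Origin: centre of underside; z up; x, y square to the sides.
- juicer: Red electric citrus juicer, fixed to the counter, 168 mm across, with a white open bowl on top: outer rim radius 88 mm at 115 mm height, inner floor at 89 mm. Small white spout on its -x side. Origin: centre of its underside on the counter. The drive spindle stands upright on its axis in the bowl, turned at any angle.
- spindle_seat (a point): Centre of the top face of the spindle's steel shoulder (radius 18 mm), where the reamer's underside sits when home; 110 mm above the counter, sinks when pressed. On it the black drive key: a cross of two blades along this point's x and y, 22 mm long, 5.5 mm thick, 22 mm high, top 2.7 mm roof-shaped: 1.25 mm play each side in the slots. z up. Stiff to turn (0.5 N m).
- spindle (a joint): How far the drive spindle is pressed down, m: 0 = released, 0.008 = bottom stop. Spring: starts to move at about 3 N, about 9.5 N at the bottom. The weight of a reamer alone does not move it.
- drive: The steel turning drive in the juicer's bowl floor, which carries the sliding spindle with shoulder and key. Origin on the axis, 89 mm above the counter.
- drip_tray: Slotted stainless drip tray, fixed, 170 (x) x 270 (y) x 30 mm high. Origin: centre of its underside. The two reamers stand on its top, about 140 mm apart, in either order.
- orange_reamer: Big orange reamer on the same tray, a bystander: collar 60 x 60 x 35 mm, dome to 80 mm, 120 g. Origin: centre of its underside.
- pint_glass: Clear pint glass, a bystander, rim radius 42 mm, 140 mm high, on the counter beyond the work. Origin: centre of its underside.
- jigger: Brass jigger, a bystander, radius 21 mm, 75 mm high, on the counter. Origin: centre of its underside.
- shaker_tin: Steel shaker tin, a bystander, rim radius 44 mm, 130 mm high, on the counter. Origin: centre of its underside.
Not all that is in view belongs to the job. What is meant by the lime_reamer is not black or blue, and is the larger of those in its own colour.

How it is judged:
By the outcome, as a careful person would: the job done as asked, in the order asked, and still so for the second after the job is handed in, while the arm keeps its last pose, push and grip.
It also fails if it takes over 45 s, if anything falls off the work surface, if the arm or the gripper's body presses on something with over 40 N, if the wrist force passes 120 N, or if a joint passes its speed limit or range.

## Working session

There is one attempt and no reset: what is moved stays moved. The work goes in short steps, Python scripts to look and compute and a tool call to move; the robot and the scene stay as the last step left them, time stands still between calls to the robot, and variables do not carry over. Pictures are saved under pics/ and viewed, and the job is handed in when it is done.

Besides the shell and the picture viewer there is one more tool, called after "Call:" by a JSON object that holds its "name" and its "arguments". servo_tool: Moves the arm, as the interface text tells. Its arguments: {"type":"object","properties":{"offset":{"type":"array","items":{"type":"array","items":{"type":"number"}}},"angular":{"type":"array","items":{"type":"array","items":{"type":"number"}}},"claw":{"type":"number"},"squeeze":{"type":"number"}},"required":["offset","angular"]}

```bash
ls; mkdir -p pics; cat > h.py <<'E'
from plant import *
import numpy as np, cv2
from scipy.spatial.transform import Rotation as Ro
def shot(name,fn):
    p,d=read_camera(name); cv2.imwrite('pics/%s.png'%fn,p[:,:,::-1]); np.savez('/tmp/%s.npz'%fn,p=p,d=d); return p,d
def unproj(c,u,v,z):
    P=camera_params(c); u=np.asarray(u,float);v=np.asarray(v,float)
    X=np.stack([(u-P['cx'])/P['fx']*z,(v-P['cy'])/P['fy']*z,z+0*u],-1)
    return (X-P['t'])@np.asarray(P['R'])
def proj(c,X):
    P=camera_params(c); q=np.asarray(P['R'])@np.asarray(X)+P['t']
    return q[0]/q[2]*P['fx']+P['cx'],q[1]/q[2]*P['fy']+P['cy']
def st():
    s=state(); print({k:np.round(v,4).tolist() for k,v in s.items()}); print(np.round(Ro.from_quat(s['orientation']).as_matrix(),3)); return s
E
python3 - <<'E'
from h import *
st()
for c in ('side','top'):
    shot(c,c+'0')
    P=camera_params(c); print(c,P['fx'],P['fy'],P['cx'],P['cy'],np.round(P['R'],3).tolist(),P['t'], -np.array(P['R']).T@P['t'])
    for l in ('lime_reamer','juicer','spindle_seat','orange_reamer'):
        for r in spot_in(c,l):
            w=(np.array(r['at'])-P['t'])@np.array(P['R']); print(c,l,round(r['conf'],2),np.round(w,3),np.round(proj(c,w)))
E
```

```text
pics
{'t': 0.0, 'joints': [1.1759, 0.3269, -0.1936, 1.052, -0.0, 1.4366], 'dq': [-0.0008, -0.0002, 0.0003, -0.0013, -0.0009, 0.0009], 'tau': [0.0034, -44.3397, 26.2444, 0.0154, 0.0003, -0.0], 'ee_pos': [0.1416, 0.531, 0.3031], 'orientation': [0.7017, -0.0921, 0.0918, -0.7005], 'wrist_force': [0.0141, 0.4208, 0.5648], 'ft_torque': [-0.0116, 0.0467, -0.0216], 'gripper_width': 1.0012}
[[ 0.966 -0.001  0.258]
 [-0.258 -0.002  0.966]
 [-0.    -1.    -0.002]]
side 561.6133214063885 561.6133214063885 319.6493128451146 234.3944080444744 [[0.807, -0.59, 0.016], [-0.426, -0.602, -0.675], [0.408, 0.538, -0.737]] [-0.51181551  0.28268517  0.85456636] [ 0.18481625 -0.59172522  0.82936959]
side lime_reamer 0.95 [ 0.531 -0.399  0.023] [422. 422.]
side lime_reamer 0.68 [ 0.493 -0.283  0.069] [355. 364.]
side lime_reamer 0.66 [ 0.445 -0.402  0.028] [379. 456.]
side lime_reamer 0.64 [ 0.642 -0.328  0.038] [443. 346.]
side juicer 0.55 [0.52  0.15  0.093] [226. 186.]
side spindle_seat 0.63 [0.53  0.168 0.113] [225. 171.]
side orange_reamer 0.94 [ 0.491 -0.157  0.066] [306. 309.]
top 477.73730797163284 477.73730797163284 317.6101961264228 235.3448577798019 [[-0.012, -1.0, -0.012], [-0.999, 0.013, -0.047], [0.047, 0.012, -0.999]] [-0.07700537  0.58669774  0.9118234 ] [ 0.54210031 -0.09524096  0.9373486 ]
top lime_reamer 0.81 [ 0.452 -0.394  0.023] [482. 303.]
top lime_reamer 0.8 [ 0.502 -0.268  0.07 ] [420. 279.]
top lime_reamer 0.77 [ 0.537 -0.394  0.026] [481. 259.]
top lime_reamer 0.64 [ 0.647 -0.312  0.032] [437. 201.]
top juicer 0.69 [0.535 0.171 0.09 ] [174. 264.]
top spindle_seat 0.71 [0.534 0.168 0.11 ] [172. 264.]
top spindle_seat 0.51 [ 0.47  -0.211  0.028] [385. 295.]
top orange_reamer 0.85 [ 0.508 -0.133  0.082] [345. 277.]
top orange_reamer 0.39 [ 0.739 -0.089  0.072] [319. 150.]
```

View pics/side0.png

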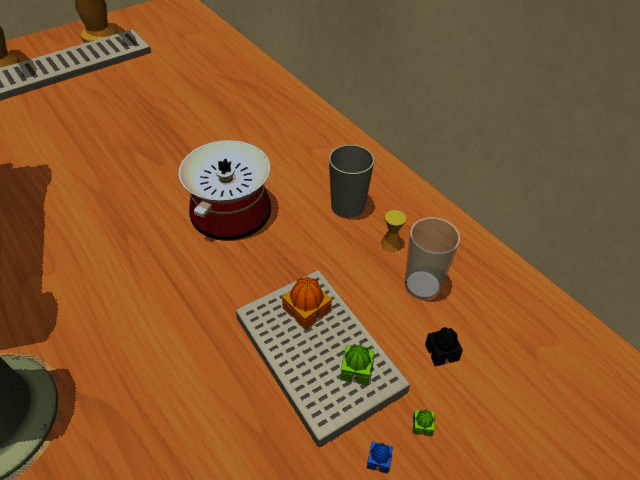

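View pics/top0.png

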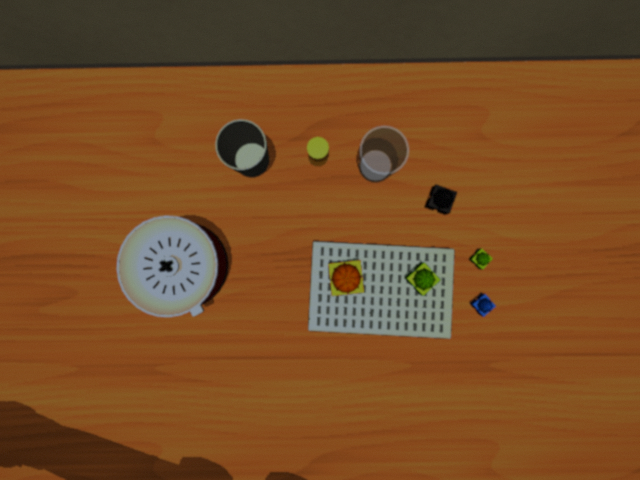

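Lime-reamer look-alikes:
- Green on the tray: side (357,363), top (423,279).
- Small green on the counter: side (424,422), top (482,259).
- Blue: side (380,457), top (483,304).
- Black: side (444,346), top (440,199).

I choose the larger green one on the tray. I'll check it in a crop and measure it.

```bash
python3 - <<'E'
from h import *
a=np.load('/tmp/side0.npz');b=np.load('/tmp/top0.npz')
def crop(p,u,v,h,s): return cv2.resize(p[v-h:v+h,u-h:u+h],(s,s),interpolation=cv2.INTER_CUBIC)
im=np.vstack([np.hstack([crop(a['p'],357,363,30,300),crop(b['p'],423,279,30,300)]),np.hstack([crop(a['p'],225,168,24,300),crop(b['p'],167,266,24,300)])])
cv2.imwrite('pics/crops0.png',im[:,:,::-1])
for c,f,(u,v) in (('side',a,(357,363)),('top',b,(423,279))):
    hsv=cv2.cvtColor(f['p'],cv2.COLOR_RGB2HSV)
    m=(hsv[...,0]>32)&(hsv[...,0]<80)&(hsv[...,1]>120)
    vv,uu=np.nonzero(m); k=(abs(uu-u)<30)&(abs(vv-v)<30); uu,vv=uu[k],vv[k]
    d=f['d'][vv,uu]; W=unproj(c,uu,vv,d)
    W=W[d>0]
    print(c,len(W),'z',np.percentile(W[:,2],[1,5,25,50,75,95,99]).round(4))
    k=abs(W[:,2]-0.065)<0.0035
    Q=W[k]; print('collar top',k.sum(),Q.mean(0).round(4))
    if k.sum()>10: print(cv2.minAreaRect((Q[:,:2]*1000).astype(np.float32)))
    print('top pts',W[W[:,2]>np.percentile(W[:,2],97)].mean(0).round(4))
    print('full',cv2.minAreaRect((W[:,:2]*1000).astype(np.float32)))
    # juicer spindle
    u,v=(225,168) if c=='side' else (167,266)
    vv,uu=np.mgrid[v-24:v+24,u-24:u+24]; vv,uu=vv.ravel(),uu.ravel(); d=f['d'][vv,uu];W=unproj(c,uu,vv,d)
    k=(d>0)&(W[:,2]>0.122)&(W[:,2]<.14); print('key',k.sum(),W[k].mean(0).round(4) if k.any() else '', W[k,2].max() if k.any() else '', (W[k].max(0)+W[k].min(0))/2)
    if c=='top': print((W[k][:, :2]*1000).round(1).tolist())
    k=(d>0)&(abs(W[:,2]-.110)<.004)&(np.hypot(W[:,0]-.53,W[:,1]-.168)<.03); print('shoulder',k.sum(),W[k].mean(0).round(4))
    # juicer rim
    vv,uu=np.mgrid[v-60:v+60,u-60:u+60]; vv,uu=vv.ravel(),uu.ravel(); d=f['d'][vv,uu];W=unproj(c,uu,vv,d)
    k=(d>0)&(W[:,2]>.109)&(np.hypot(W[:,0]-.53,W[:,1]-.168)>.07)&(np.hypot(W[:,0]-.53,W[:,1]-.168)<.1);Q=W[k]
    A=np.c_[2*Q[:,:2],np.ones(len(Q))];x=np.linalg.lstsq(A,(Q[:,:2]**2).sum(1),rcond=None)[0];print('rim',k.sum(),x[:2].round(4),np.sqrt(x[2]+x[0]**2+x[1]**2),Q[:,2].mean())
E
```

```text
side 1019 z [0.0317 0.0381 0.063  0.0676 0.0843 0.0943 0.0971]
collar top 292 [ 0.4953 -0.2834  0.0655]
((500.761474609375, -277.9056091308594), (45.91583251953125, 43.89072799682617), 41.65571212768555)
top pts [ 0.5011 -0.2776  0.0966]
full ((509.4442138671875, -270.7996520996094), (68.43604278564453, 44.78361511230469), 41.80948257446289)
key 83 [0.5307 0.1722 0.1287] 0.13459116686786005 [0.53179832 0.17310234 0.12839006]
shoulder 130 [0.5285 0.1679 0.1107]
rim 813 [0.5311 0.173 ] 0.08408068694266072 0.11371336000524727
top 619 z [0.0425 0.0591 0.0645 0.0736 0.0857 0.0938 0.0965]
collar top 228 [ 0.5027 -0.2735  0.0647]
((501.7021179199219, -275.7139892578125), (43.29783630371094, 44.00891876220703), 42.34947967529297)
top pts [ 0.502  -0.2761  0.0962]
full ((499.1728820800781, -277.71466064453125), (51.060951232910156, 44.08403015136719), 43.67398452758789)
key 96 [0.5314 0.1742 0.1297] 0.13436495851460875 [0.5314816 0.1753065 0.1284368]
[[540.1, 181.9], [540.1, 180.0], [540.1, 179.4], [540.0, 169.4], [539.9, 168.0], [538.4, 183.7], [538.4, 180.3], [538.4, 179.3], [538.4, 178.4],
[... 793 characters left out ...]
181.2], [528.3, 179.0], [528.3, 177.8], [528.2, 176.9], [528.2, 174.3], [528.2, 172.3], [528.1, 171.5], [528.1, 169.8], [528.0, 169.5], [528.0, 168.6], [526.6, 183.4], [526.6, 180.5], [526.6, 179.9], [526.5, 178.7], [526.5, 177.5], [526.4, 177.3], [526.5, 173.6], [526.5, 170.9], [526.4, 170.0], [526.4, 167.9], [526.4, 167.1], [526.2, 166.9], [524.9, 184.4], [524.9, 181.6], [524.9, 179.0], [524.8, 178.6], [524.8, 171.1], [524.8, 169.7], [524.7, 168.4], [524.7, 166.9], [524.5, 167.2], [523.1, 182.6], [523.1, 180.8], [523.0, 180.9], [523.0, 172.7], [523.0, 170.2], [523.0, 169.0], [522.9, 168.6]]
shoulder 215 [0.5316 0.1725 0.1102]
rim 1294 [0.5315 0.1753] 0.08369602139512497 0.11331699953698471
```

View pics/crops0.png

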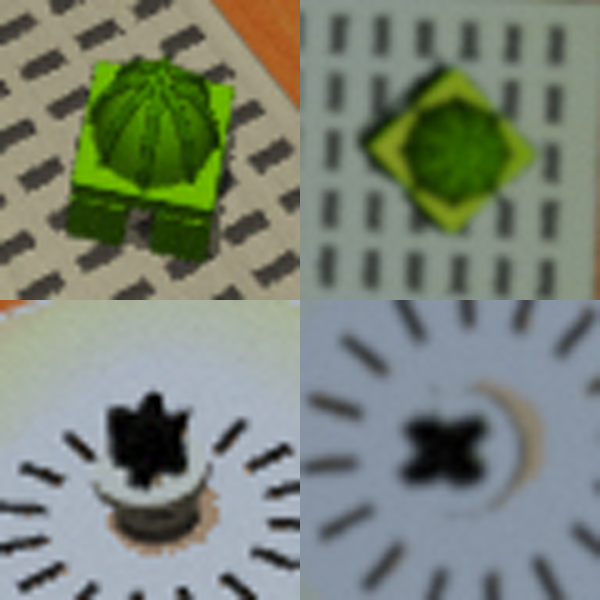

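The crop shows the larger green reamer with its socket notch on the tray. Next I fit the yaw and centre of the key and collar by silhouette matching in both views.

```bash
cat > fit.py <<'E'
from h import *
from scipy.optimize import minimize
S=4
def projN(P,X):
    q=X@np.asarray(P['R']).T+P['t']; return np.c_[q[:,0]/q[:,2]*P['fx']+P['cx'],q[:,1]/q[:,2]*P['fy']+P['cy']]
def render(P,polys,x,y,yaw,z0,z1,box):
    u0,v0,w,h=box; im=np.zeros((h*S,w*S),np.uint8); c,s=np.cos(yaw),np.sin(yaw)
    for pl in polys:
        X=pl@np.array([[c,s],[-s,c]])+[x,y]
        A=np.r_[np.c_[X,np.full(len(X),z0)],np.c_[X,np.full(len(X),z1)]]
        q=projN(P,A); q=(q-[u0-.5,v0-.5])*S*16
        hull=cv2.convexHull(q.astype(np.float32)).round().astype(np.int32)
        cv2.fillPoly(im,[hull],255,shift=4)
    return cv2.resize(im,(w,h),interpolation=cv2.INTER_AREA)/255.
def rect(a,b): return np.array([[a,b],[-a,b],[-a,-b],[a,-b]])/2
KEY=[rect(.022,.0055),rect(.0055,.022)]
def fit(P,target,box,polys,z0,z1,x,y,blur=0.8):
    best=None
    def cost(p):
        m=render(P,polys,p[0],p[1],p[2],z0,z1,box); m=cv2.GaussianBlur(m,(0,0),blur); return ((m-target)**2).mean()
    for yw in np.radians(np.arange(0,90,11.25)):
        r=minimize(cost,[x,y,yw],method='Nelder-Mead',options=dict(initial_simplex=np.array([[x,y,yw],[x+.003,y,yw],[x,y+.003,yw],[x,y,yw+.15]])))
        if best is None or r.fun<best.fun: best=r
    return best
E
python3 - <<'E'
from fit import *
for c,(u,v) in (('side',(225,168)),('top',(167,266))):
    f=np.load('/tmp/%s0.npz'%c); P=camera_params(c)
    box=(u-13,v-15,26,26) if c=='side' else (u-13,v-13,26,26)
    g=f['p'].min(2).astype(float)[box[1]:box[1]+box[3],box[0]:box[0]+box[2]]
    vv,uu=np.mgrid[box[1]:box[1]+26,box[0]:box[0]+26]
    t=np.clip((110-g)/80,0,1)
    lab,n=None,None
    k=cv2.connectedComponentsWithStats((t>.3).astype(np.uint8)); i=1+np.argmax(k[2][1:,4]); mm=cv2.dilate((k[1]==i).astype(np.uint8),np.ones((3,3))); t=t*mm
    for bl in (.5,1.):
        r=fit(P,t,box,KEY,.110,.131,.5313,.174,bl); print(c,'key',r.x[:2].round(4),np.degrees(r.x[2]),r.fun)
    u,v=(357,363) if c=='side' else (423,279)
    box=(u-30,v-30,60,60)
    hsv=cv2.cvtColor(f['p'],cv2.COLOR_RGB2HSV)[v-30:v+30,u-30:u+30]
    t=((hsv[...,0]>25)&(hsv[...,0]<80)&(hsv[...,1]>120)).astype(float)
    a=np.linspace(0,2*np.pi,24,endpoint=False)
    # mask out dome by comparing collar + dome cone: add dome stack
    import fit as F
    def cost(p):
        m=render(P,[rect(.044,.044)],p[0],p[1],p[2],.030,.065,box)
        for rr,z in ((.018,.075),(.014,.085),(.006,.0945)):
            m=np.maximum(m,render(P,[np.c_[np.cos(a),np.sin(a)]*rr],p[0],p[1],0,.065,z,box))
        return ((m-t)**2).mean()
    from scipy.optimize import minimize
    b=min((minimize(cost,[.501,-.277,y],method='Nelder-Mead',options=dict(initial_simplex=np.array([[.501,-.277,y],[.504,-.277,y],[.501,-.274,y],[.501,-.277,y+.1]]))) for y in np.radians([30,40,50])),key=lambda r:r.fun)
    print(c,'lime',b.x[:2].round(4),np.degrees(b.x[2]),b.fun)
E
```

```text
side key [0.5325 0.1753] 43.969751861501486 0.010138952021448837
side key [0.5326 0.1753] 44.32262116896981 0.01392541598250481
side lime [ 0.5025 -0.2762] 42.013092274473784 0.017512473834849846
top key [0.5321 0.1753] 39.98118495462519 0.010322660943774854
top key [0.5322 0.1752] 40.55493938861453 0.008858503302037702
top lime [ 0.5018 -0.2763] 43.689044536101505 0.018250907770515613
```

Call:
{"name": "servo_tool", "arguments": {"offset": [[0,0,0],[0,0,0],[0,0,0],[0,0,0],[0.03,0,-0.01],[0.052,0,-0.0175],[0.052,0,-0.0175],[0.052,0,-0.0175],[0.052,0,-0.0175],[0.052,0,-0.0175],[0.052,0,-0.0175],[0.052,0,-0.0175],[0.052,0,-0.0175],[0.052,0,-0.0175],[0.052,0,-0.0175],[0.052,0,-0.0175],[0.052,0,-0.0175],[0.052,0,-0.0175],[0.052,0,-0.0175],[0.03,0,-0.01]], "angular": [[0,8.1,0],[0,8.1,0],[0,8.1,0],[0,8.1,0],[0,0,0],[0,0,0],[0,0,0],[0,0,0],[0,0,0],[0,0,0],[0,0,0],[0,0,0],[0,0,0],[0,0,0],[0,0,0],[0,0,0],[0,0,0],[0,0,0],[0,0,0],[0,0,0]], "claw": 1, "squeeze": 50}}

```text
t: 3.0
ee_pos: [0.4788, -0.2557, 0.3074]
orientation: [-0.642, 0.284, -0.294, 0.649]
wrist_force: [-0.1, 0.2, 0.3]
gripper_width: 1.004
```

```bash
cat >> h.py <<'E'
def goal(x,y,z,yaw):
    s=state(); R=Ro.from_quat(s['orientation']); p=np.array(s['ee_pos'])
    y_=np.radians(yaw); zz=np.array([np.cos(y_),np.sin(y_),0]); yy=np.array([0,0,-1.]); xx=np.cross(yy,zz)
    T=Ro.from_matrix(np.c_[xx,yy,zz])
    print('t',s['t'],'pos',p.round(4),'yaw',np.degrees(np.arctan2(*R.as_matrix()[[1,0],2])).round(2),'F',np.round(s['wrist_force'],2),'w',round(s['gripper_width'],3))
    print('offset',R.inv().apply(np.array([x,y,z])-p).round(4),'rot',(R.inv()*T).as_rotvec(degrees=True).round(2), 'offset after turn',T.inv().apply(np.array([x,y,z])-p).round(4))
E
python3 - <<'E'
from h import *
goal(.502,-.2763,.102,42.5)
shot('side','side1')
E
```

```text
t 3.0 pos [ 0.4788 -0.2557  0.3074] yaw 41.81 F [-0.12  0.25  0.3 ] w 1.004
offset [0.029  0.2057 0.0005] rot [-0.86 -0.7   0.52] offset after turn [0.0309 0.2054 0.0032]
```

View pics/side1.png

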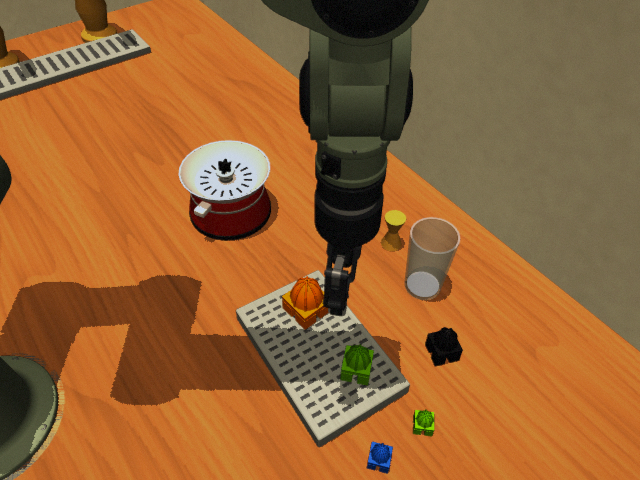

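The arm is above the tray and a fingertip shows at about (335,310). The lime reamer at (357,363) is clear. I'll check the fingertip height at full opening.

```bash
python3 - <<'E'
from h import *
f=np.load('/tmp/side1.npz'); vv,uu=np.mgrid[200:330,310:400]; vv,uu=vv.ravel(),uu.ravel(); d=f['d'][vv,uu]; W=unproj('side',uu,vv,d)
k=(d>0)&(np.hypot(W[:,0]-.4788,W[:,1]+.2557)<.075)&(W[:,2]>.12); W=W[k]
print(np.sort(W[:,2])[:15].round(4), W[W[:,2]<W[:,2].min()+.006].mean(0))
h,e=np.histogram(W[:,2],bins=np.arange(.2,.4,.01)); print(list(zip(e.round(2),h)))
E
```

```text
[0.2478 0.2484 0.2503 0.2504 0.2511 0.2511 0.2516 0.2517 0.2524 0.253
 0.2531 0.2537 0.2539 0.2542 0.2546] [ 0.44330367 -0.28848417  0.25121031]
[(np.float64(0.2), np.int64(0)), (np.float64(0.21), np.int64(0)), (np.float64(0.22), np.int64(0)), (np.float64(0.23), np.int64(0)), (np.float64(0.24), np.int64(2)), (np.float64(0.25), np.int64(46)), (np.float64(0.26), np.int64(62)), (np.float64(0.27), np.int64(5)), (np.float64(0.28), np.int64(0)), (np.float64(0.29), np.int64(59)), (np.float64(0.3), np.int64(212)), (np.float64(0.31), np.int64(142)), (np.float64(0.32), np.int64(266)), (np.float64(0.33), np.int64(280)), (np.float64(0.34), np.int64(421)), (np.float64(0.35), np.int64(277)), (np.float64(0.36), np.int64(232)), (np.float64(0.37), np.int64(388)), (np.float64(0.38), np.int64(397))]
```

Open, the tip stands 60 mm ahead of the TCP, so 73 mm is the shut figure. A TCP height of about 0.101 is safe.

Call:
{"name": "servo_tool", "arguments": {"offset": [[0.03,0,0.0005],[0,0.04,0],[0,0.04,0],[0,0.035,0],[0,0,0]], "angular": [[-0.86,-0.7,0.5],[0,0,0],[0,0,0],[0,0,0],[0,0,0]]}}

```text
t: 3.68
ee_pos: [0.5019, -0.2837, 0.1902]
orientation: [0.648, -0.284, 0.288, -0.646]
wrist_force: [-0.7, -0.5, -0.3]
gripper_width: 1.001
```

```bash
python3 - <<'E'
from h import *
goal(.502,-.2763,.101,42.5)
E
```

```text
t 3.675 pos [ 0.5019 -0.2837  0.1902] yaw 42.28 F [-0.73 -0.49 -0.3 ] w 1.001
offset [-0.0059  0.0892  0.0051] rot [ 0.05 -0.22  0.31] offset after turn [-0.0054  0.0892  0.005 ]
```

Call:
{"name": "servo_tool", "arguments": {"offset": [[-0.0055,0,0.005],[0,0,0],[0,0.02,0],[0,0,0]], "angular": [[0,-0.2,0.3],[0,0,0],[0,0,0],[0,0,0]]}}

```text
t: 4.18
ee_pos: [0.5048, -0.277, 0.1761]
orientation: [0.648, -0.282, 0.287, -0.646]
wrist_force: [-0.1, 0.2, -0.3]
gripper_width: 0.998
```

```bash
python3 - <<'E'
from h import *
goal(.502,-.2763,.101,42.5)
E
```

```text
t 4.175 pos [ 0.5048 -0.277   0.1761] yaw 42.55 F [-0.1   0.18 -0.33] w 0.998
offset [-0.003   0.0751 -0.0017] rot [-0.06  0.05  0.49] offset after turn [-0.0024  0.0751 -0.0016]
```

Call:
{"name": "servo_tool", "arguments": {"offset": [[-0.003,0.01,-0.0015],[0,0.02,0],[0,0.02,0],[0,0.015,0],[0,0,0]], "angular": [[0,0,0.5],[0,0,0],[0,0,0],[0,0,0],[0,0,0]]}}

```text
t: 4.8
ee_pos: [0.5036, -0.2774, 0.1128]
orientation: [0.647, -0.282, 0.287, -0.647]
wrist_force: [-0.1, -0.1, -0.1]
gripper_width: 1.002
```

```bash
python3 - <<'E'
from h import *
goal(.502,-.2763,.101,42.5)
E
```

```text
t 4.8 pos [ 0.5036 -0.2774  0.1128] yaw 42.55 F [-0.15 -0.07 -0.13] w 1.002
offset [-0.0019  0.0118 -0.0004] rot [-0.12  0.05  0.32] offset after turn [-0.0018  0.0118 -0.0004]
```

Call:
{"name": "servo_tool", "arguments": {"offset": [[-0.002,0.0115,-0.0005],[0,0,0]], "angular": [[0,0,0.3],[0,0,0]]}}

```text
t: 5.05
ee_pos: [0.5022, -0.2766, 0.1015]
orientation: [-0.647, 0.284, -0.285, 0.648]
wrist_force: [-0.0, -0.7, -0.3]
gripper_width: 1.001
```

```bash
python3 - <<'E'
from h import *
goal(.502,-.2763,.101,42.5)
E
```

```text
t 5.05 pos [ 0.5022 -0.2766  0.1015] yaw 42.55 F [-0.02 -0.7  -0.34] w 1.001
offset [-0.0003  0.0005  0.    ] rot [-0.14  0.05  0.07] offset after turn [-0.0003  0.0005  0.    ]
```

Call:
{"name": "servo_tool", "arguments": {"offset": [[0,0,0],[0,0,0],[0,0,0],[0,0,0],[0,0,0],[0,0,0]], "angular": [[0,0,0],[0,0,0],[0,0,0],[0,0,0],[0,0,0],[0,0,0]], "claw": -1, "squeeze": 50}}

```text
t: 5.8
ee_pos: [0.5028, -0.2769, 0.1026]
orientation: [-0.647, 0.283, -0.286, 0.648]
wrist_force: [0.5, -0.6, -1.2]
gripper_width: 0.508
```

```bash
python3 - <<'E'
from h import *
goal(.502,-.2763,.101,42.5)
E
```

```text
t 5.8 pos [ 0.5028 -0.2769  0.1026] yaw 42.55 F [ 0.55 -0.61 -1.2 ] w 0.508
offset [-0.001   0.0016 -0.0002] rot [-0.16  0.05  0.17] offset after turn [-0.001   0.0016 -0.0002]
```

The width of 0.508 × 85 mm ≈ 43 mm says the collar is held. Lifting.

Call:
{"name": "servo_tool", "arguments": {"offset": [[0,-0.01,0],[0,-0.03,0],[0,-0.04,0],[0,-0.04,0],[0,-0.03,0],[0,-0.01,0],[0,0,0]], "angular": [[0,0,0],[0,0,0],[0,0,0],[0,0,0],[0,0,0],[0,0,0],[0,0,0]], "squeeze": 70}}

```text
t: 6.68
ee_pos: [0.5014, -0.2763, 0.2693]
orientation: [-0.647, 0.283, -0.285, 0.648]
wrist_force: [0.3, 1.0, -0.6]
gripper_width: 0.505
```

```bash
python3 - <<'E'
from h import *
goal(.532,.1753,.24,42.5)
shot('side','side2')
E
```

```text
t 6.675 pos [ 0.5014 -0.2763  0.2693] yaw 42.56 F [ 0.31  1.02 -0.6 ] w 0.505
offset [-0.3121  0.0296  0.3279] rot [-0.16  0.06  0.11] offset after turn [-0.3123  0.0293  0.3276]
```

View pics/side2.png

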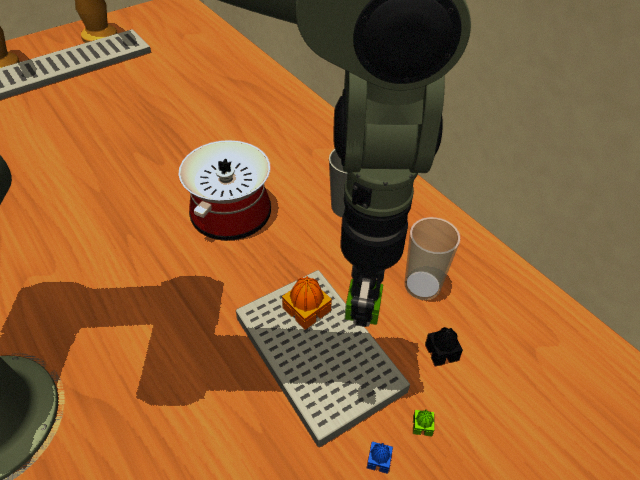

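The reamer is held at (363,303), with green visible either side of the finger, and the tray spot is empty. Carrying it over the juicer.

Call:
{"name": "servo_tool", "arguments": {"offset": [[-0.02,0,0.02],[-0.035,0,0.037],[-0.035,0,0.037],[-0.035,0,0.037],[-0.035,0,0.037],[-0.035,0,0.037],[-0.035,0,0.037],[-0.035,0,0.037],[-0.03,0,0.03],[-0.015,0,0.015],[0,0,0],[0,0,0]], "angular": [[0,0,0],[0,0,0],[0,0,0],[0,0,0],[0,0,0],[0,0,0],[0,0,0],[0,0,0],[0,0,0],[0,0,0],[0,0,0],[0,0,0]]}}

```text
t: 8.22
ee_pos: [0.5234, 0.1847, 0.2497]
orientation: [0.65, -0.295, 0.276, -0.644]
wrist_force: [0.4, -1.6, -0.7]
gripper_width: 0.51
```

```bash
python3 - <<'E'
from h import *
goal(.532,.1753,.23,42.5)
E
```

```text
t 8.225 pos [0.5234 0.1847 0.2497] yaw 42.4 F [ 0.39 -1.58 -0.71] w 0.51
offset [0.0131 0.0194 0.0004] rot [ 1.04 -0.11 -1.21] offset after turn [0.0127 0.0197 0.    ]
```

Call:
{"name": "servo_tool", "arguments": {"offset": [[0.0127,0.01,0],[0,0.005,0],[0,0,0],[0,0,0]], "angular": [[1.0,-0.1,-1.2],[0,0,0],[0,0,0],[0,0,0]]}}

```text
t: 8.72
ee_pos: [0.5311, 0.1721, 0.2331]
orientation: [0.647, -0.287, 0.285, -0.646]
wrist_force: [-1.1, 0.1, -1.1]
gripper_width: 0.509
```

```bash
python3 - <<'E'
from h import *
goal(.532,.1753,.215,42.5)
shot('side','side3');shot('top','top3')
f=np.load('/tmp/side3.npz')['p'][60:240,140:320]; cv2.imwrite('pics/side3c.png',cv2.resize(f,(720,720),interpolation=cv2.INTER_CUBIC)[:600,:,::-1])
E
```

```text
t 8.725 pos [0.5311 0.1721 0.2331] yaw 42.23 F [-1.13  0.12 -1.06] w 0.509
offset [-0.0017  0.0181  0.0029] rot [ 0.19 -0.27 -0.09] offset after turn [-0.0017  0.0181  0.0028]
```

View pics/side3c.png

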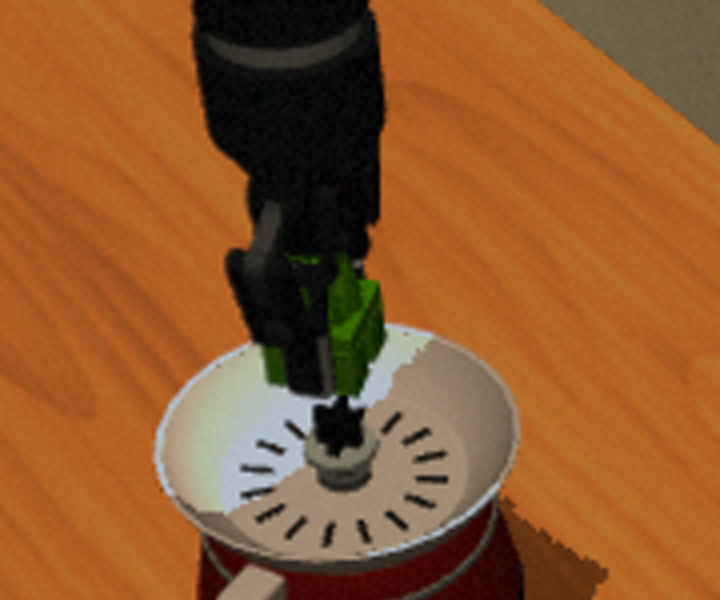

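View pics/top3.png

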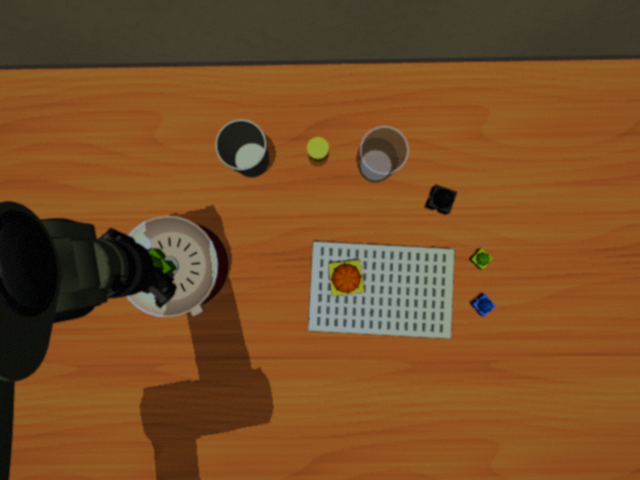

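The reamer hangs just over the spindle: crop bottom about (325,390), key about (340,425). Now I measure its offset in the tool frame from the depth points.

```bash
python3 - <<'E'
from h import *
s=state(); R=Ro.from_quat(s['orientation']); p=np.array(s['ee_pos'])
for c in('side','top'):
    f=np.load('/tmp/%s3.npz'%c); hsv=cv2.cvtColor(f['p'],cv2.COLOR_RGB2HSV)
    m=(hsv[...,0]>32)&(hsv[...,0]<80)&(hsv[...,1]>120)&(f['p'][...,1]>50); vv,uu=np.nonzero(m); d=f['d'][vv,uu]; W=unproj(c,uu,vv,d)
    k=(d>0)&(np.hypot(W[:,0]-.53,W[:,1]-.172)<.05)&(W[:,2]>.14); L=R.inv().apply(W[k]-p)
    print(c,len(L)); print('pct x',np.percentile(L[:,0],[2,10,50,90,98]).round(4),'y',np.percentile(L[:,1],[2,50,90,98]).round(4),'z',np.percentile(L[:,2],[2,10,50,90,98]).round(4))
    lo=L[(L[:,1]>.04)]; 
    if len(lo)>3:
        h,e=np.histogram(lo[:,0],bins=np.arange(-.03,.031,.002)); print('x',[(round(a*1000),b) for a,b in zip(e,h) if b]); h,e=np.histogram(lo[:,2],bins=np.arange(-.03,.031,.002)); print('z',[(round(a*1000),b) for a,b in zip(e,h) if b])
        for sg in(1,-1):
            q=lo[(abs(lo[:,0]-sg*.022)<.006)&(abs(lo[:,2])<.017)]; 
            if len(q)>5: print(sg,'x-face',len(q),np.median(q[:,0]), np.polyfit(q[:,2],q[:,0],1))
# also the original green in same camera at grasp, TCP then: (.5025,-.2767)
E
```

```text
side 266
pct x [-0.02   -0.0147  0.0157  0.0207  0.0217] y [0.0124 0.0387 0.065  0.0691] z [-0.0233 -0.0222 -0.0133  0.0074  0.0191]
x [(-22, np.int64(6)), (-20, np.int64(10)), (-18, np.int64(6)), (-16, np.int64(9)), (-14, np.int64(4)), (10, np.int64(2)), (12, np.int64(10)), (14, np.int64(19)), (16, np.int64(12)), (18, np.int64(24)), (20, np.int64(21)), (22, np.int64(2))]
z [(-24, np.int64(26)), (-22, np.int64(54)), (-20, np.int64(18)), (-18, np.int64(2)), (-16, np.int64(3)), (-12, np.int64(1)), (-10, np.int64(1)), (0, np.int64(1)), (2, np.int64(5)), (4, np.int64(7)), (6, np.int64(3)), (10, np.int64(1)), (18, np.int64(2)), (20, np.int64(1))]
1 x-face 22 0.020296226229615758 [-0.05734901  0.02017419]
top 162
pct x [0.0098 0.0124 0.0173 0.0202 0.0205] y [0.0212 0.038  0.041  0.0438] z [-0.0207 -0.0186 -0.0032  0.0186  0.0215]
x [(10, np.int64(2)), (14, np.int64(3)), (16, np.int64(1)), (18, np.int64(4)), (20, np.int64(10))]
z [(-22, np.int64(2)), (-20, np.int64(1)), (-14, np.int64(1)), (-8, np.int64(2)), (-6, np.int64(3)), (-2, np.int64(1)), (0, np.int64(1)), (2, np.int64(1)), (4, np.int64(1)), (6, np.int64(1)), (14, np.int64(1)), (16, np.int64(1)), (18, np.int64(1)), (20, np.int64(1)), (26, np.int64(1)), (28, np.int64(1))]
1 x-face 10 0.02011955683492512 [0.05675939 0.01965215]
```

```bash
python3 - <<'E'
from h import *
goal(.533,.1746,.210,42.2)
E
```

```text
t 8.825 pos [0.5311 0.1723 0.2332] yaw 42.25 F [-0.72 -0.74 -2.2 ] w 0.508
offset [-0.0004  0.0232  0.003 ] rot [ 0.18  0.05 -0.07] offset after turn [-0.0004  0.0232  0.0029]
```

Call:
{"name": "servo_tool", "arguments": {"offset": [[-0.0005,0.008,0.003],[0,0.01,0],[0,0,0],[0,0,0]], "angular": [[0.2,0,0],[0,0,0],[0,0,0],[0,0,0]]}}

```text
t: 9.32
ee_pos: [0.533, 0.1753, 0.2138]
orientation: [-0.646, 0.286, -0.286, 0.647]
wrist_force: [0.3, -0.0, -1.4]
gripper_width: 0.505
```

```bash
python3 - <<'E'
from h import *
goal(.533,.1746,.1826,42.2)
E
```

```text
t 9.325 pos [0.533  0.1753 0.2138] yaw 42.29 F [ 0.3  -0.01 -1.39] w 0.505
offset [ 0.0006  0.0312 -0.0005] rot [-0.03  0.09 -0.09] offset after turn [ 0.0005  0.0312 -0.0005]
```

Well aligned. I'll go down in small steps and watch the force.

Call:
{"name": "servo_tool", "arguments": {"offset": [[0.0005,0.004,-0.0005],[0,0.004,0],[0,0.003,0],[0,0.003,0]], "angular": [[0,0,0],[0,0,0],[0,0,0],[0,0,0]]}}

```text
t: 9.82
ee_pos: [0.5333, 0.1746, 0.1997]
orientation: [-0.646, 0.286, -0.286, 0.647]
wrist_force: [-0.8, -0.2, 3.6]
gripper_width: 0.507
```

```bash
python3 - <<'E'
from h import *
goal(.533,.1746,.1826,42.2)
E
```

```text
t 9.825 pos [0.5333 0.1746 0.1997] yaw 42.29 F [-0.83 -0.17  3.61] w 0.507
offset [-0.0001  0.0171 -0.0002] rot [-0.09  0.09 -0.05] offset after turn [-0.0002  0.0171 -0.0002]
```

Call:
{"name": "servo_tool", "arguments": {"offset": [[0,0.001,0],[0,0,0]], "angular": [[0,0,0],[0,0,0]]}}

```text
t: 10.07
ee_pos: [0.533, 0.1743, 0.1987]
orientation: [-0.646, 0.286, -0.286, 0.647]
wrist_force: [-0.7, -0.5, -1.2]
gripper_width: 0.505
```

```bash
python3 - <<'E'
from h import *
goal(.533,.1746,.1826,42.2)
shot('side','side4')
f=np.load('/tmp/side4.npz')['p'][100:220,165:285]; cv2.imwrite('pics/side4c.png',cv2.resize(f,(600,600),interpolation=cv2.INTER_CUBIC)[:,:,::-1])
goal(.533,.1746,.1826,42.2)
E
```

```text
t 10.075 pos [0.533  0.1743 0.1987] yaw 42.28 F [-0.71 -0.48 -1.17] w 0.505
offset [-0.0002  0.0161  0.0002] rot [-0.04  0.08 -0.03] offset after turn [-0.0002  0.0161  0.0002]
t 10.125 pos [0.5329 0.1743 0.1986] yaw 42.28 F [-1.58 -0.52 -2.34] w 0.504
offset [-0.0001  0.016   0.0002] rot [-0.03  0.08 -0.04] offset after turn [-0.0002  0.016   0.0002]
```

View pics/side4c.png

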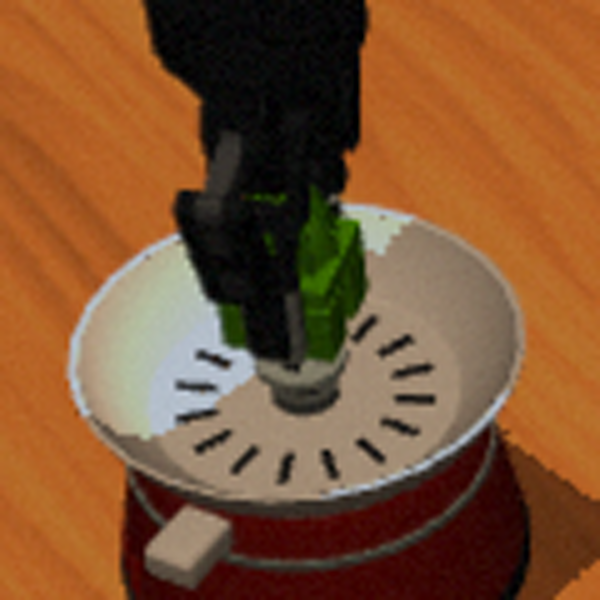

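The force fell back to the free value (−1.2 N) with the underside about 6 mm below the key top, so the key has entered the slots. The crop shows the collar just above the shoulder at (305,365). Continuing down.

Call:
{"name": "servo_tool", "arguments": {"offset": [[0,0.003,0],[0,0.003,0],[0,0.003,0],[0,0.003,0],[0,0,0]], "angular": [[0,0,0],[0,0,0],[0,0,0],[0,0,0],[0,0,0]]}}

```text
t: 10.75
ee_pos: [0.5328, 0.1745, 0.1852]
orientation: [-0.646, 0.286, -0.286, 0.647]
wrist_force: [-0.9, 0.4, -2.5]
gripper_width: 0.503
```

```bash
python3 - <<'E'
from h import *
goal(.533,.1746,.1826,42.2)
E
```

```text
t 10.75 pos [0.5328 0.1745 0.1852] yaw 42.29 F [-0.92  0.36 -2.49] w 0.503
offset [0.     0.0026 0.0002] rot [-0.02  0.09 -0.08] offset after turn [0.     0.0026 0.0002]
```

Call:
{"name": "servo_tool", "arguments": {"offset": [[0,0.002,0],[0,0.002,0],[0,0.001,0],[0,0,0]], "angular": [[0,0,0],[0,0,0],[0,0,0],[0,0,0]]}}

```text
t: 11.25
ee_pos: [0.5329, 0.1745, 0.1809]
orientation: [-0.646, 0.286, -0.286, 0.647]
wrist_force: [-1.5, -1.1, 4.0]
gripper_width: 0.504
```

Call:
{"name": "servo_tool", "arguments": {"offset": [[0,0.0015,0],[0,0.0015,0]], "angular": [[0,0,0],[0,0,0]]}}

```text
t: 11.5
ee_pos: [0.5328, 0.1745, 0.1783]
orientation: [-0.646, 0.286, -0.286, 0.647]
wrist_force: [-2.3, -1.7, 4.8]
gripper_width: 0.509
```

Call:
{"name": "servo_tool", "arguments": {"offset": [[0,0.0015,0],[0,0.0015,0]], "angular": [[0,0,0],[0,0,0]]}}

```text
t: 11.75
ee_pos: [0.5328, 0.1745, 0.1757]
orientation: [-0.646, 0.286, -0.286, 0.647]
wrist_force: [-2.9, -1.5, 7.9]
gripper_width: 0.504
```

Call:
{"name": "servo_tool", "arguments": {"offset": [[0,0.0015,0],[0,0.0015,0]], "angular": [[0,0,0],[0,0,0]]}}

```text
t: 12.0
ee_pos: [0.5328, 0.1745, 0.1743]
orientation: [-0.646, 0.286, -0.286, 0.647]
wrist_force: [-7.8, -1.9, 20.1]
gripper_width: 0.505
```

Call:
{"name": "servo_tool", "arguments": {"offset": [[0,0.0015,0],[0,0.0015,0]], "angular": [[0,0,0],[0,0,0]]}}

```text
t: 12.25
ee_pos: [0.5327, 0.1745, 0.1745]
orientation: [-0.646, 0.285, -0.287, 0.647]
wrist_force: [-5.4, -2.2, 14.3]
gripper_width: 0.506
```

It has reached the bottom stop: z no longer falls while the force jumps to 14–20 N. I'll check without moving.

```bash
python3 - <<'E'
from h import *
shot('side','side5');shot('top','top5')
goal(.533,.1746,.1745,42.2); print(state()['ft_torque'])
shot('side','side6'); goal(.533,.1746,.1745,42.2)
a=np.load('/tmp/side6.npz'); f=a['p'][100:220,165:285]; cv2.imwrite('pics/side6c.png',cv2.resize(f,(600,600),interpolation=cv2.INTER_CUBIC)[:,:,::-1])
hsv=cv2.cvtColor(a['p'],cv2.COLOR_RGB2HSV); 
m=(hsv[...,0]>32)&(hsv[...,0]<80)&(hsv[...,1]>120)&(a['p'][...,1]>50); vv,uu=np.nonzero(m); d=a['d'][vv,uu]; W=unproj('side',uu,vv,d)
k=(d>0)&(np.hypot(W[:,0]-.53,W[:,1]-.172)<.05)&(W[:,2]>.08); print('low z',np.percentile(W[k,2],[0,1,2,5,98]).round(4))
E
```

```text
t 12.35 pos [0.5327 0.1745 0.1744] yaw 42.31 F [-6.05 -1.36 15.5 ] w 0.507
offset [ 0.0001 -0.0001  0.0003] rot [-0.16  0.11  0.07] offset after turn [ 0.0001 -0.0001  0.0003]
[-0.45728026  1.39678736 -0.00349615]
t 12.4 pos [0.5327 0.1745 0.1744] yaw 42.31 F [-7.12 -1.23 16.55] w 0.505
offset [ 0.0001 -0.0001  0.0003] rot [-0.16  0.11  0.07] offset after turn [ 0.0001 -0.0001  0.0003]
low z [0.1033 0.1046 0.1051 0.1059 0.1596]
```

View pics/side6c.png

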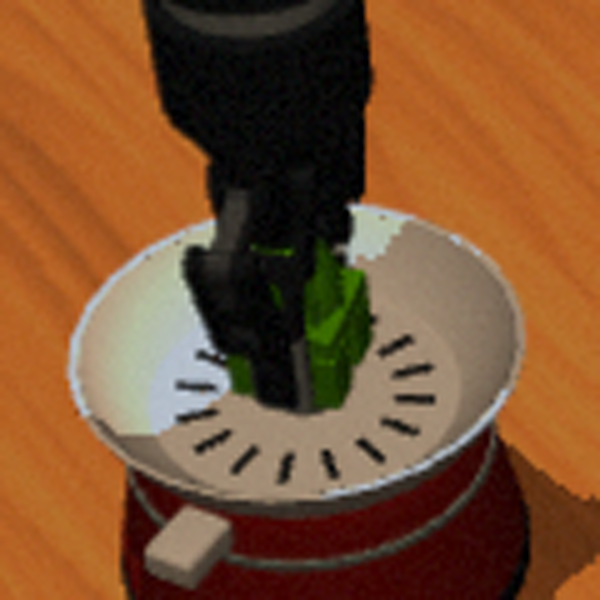

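View pics/top5.png

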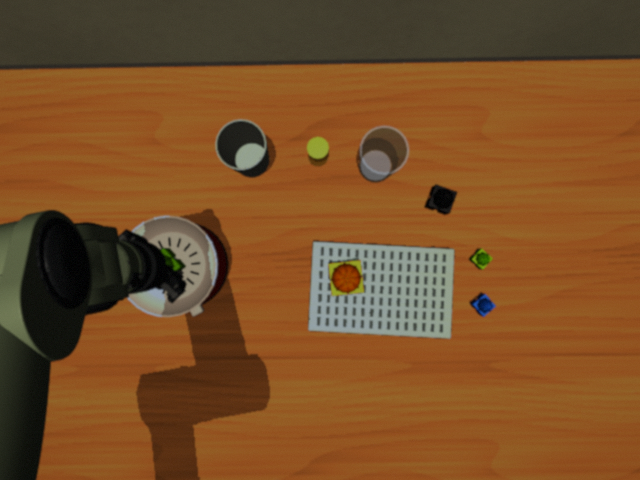

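The collar's lowest visible edge is at z ≈ 0.103 (expected 0.102). The force holds steady at 15–16 N and all bystanders are in place. Handing in.

```bash
python3 - <<'E'
from h import *
print(job_done())
E
```

```text
the job is handed in; nothing more can be done
None
```

The lime reamer is on the drive key and pressed down to the bottom stop. I handed the job in at about 12.4 s with the gripper still holding it at 70 N.

- **Pick and fit:** I took the larger green reamer from the tray at (0.502, −0.276). It stood at about 42°, the same angle as the key to within a couple of degrees, so almost no turning was needed. On the way in the force rose briefly to about 4 N, then fell back to the free value as the key entered the slots.
- **Pressed down:** The tool's height (the TCP) stopped at 0.1744 m, about 8 mm below where the reamer met the shoulder. The push held at about 15–16 N, against the 9.5 N the spring needs at the bottom. The collar's underside measured about 0.103 m (expected 0.102).
- **Bystanders:** The last top picture shows the orange reamer, glass, jigger and tin where they were.

**Checks that disagreed:**
- The two cameras differed by about 4° on the key's angle (44° and 40°).
- Estimates of how far off-centre the reamer sat in the grip ran from about −1.8 to +0.8 mm.
- While pressing, a sideways force of 5–8 N remained at the wrist.

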